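# Open the dial padlock and hand it over

## Robot

A 6-joint arm with a two-finger parallel gripper is mounted at the origin on the work surface. World frame = base frame: x ahead of the robot, y to its left, z up, the work surface at z = 0. Lengths are in m, angles in rad, forces in N, time in s.
With the tool pointing down it reaches from about 0.375 to 0.975 m from the base axis. Payload 3.8 kg.
Tool frame: the origin (TCP) lies on the centre line of the jaws, within the pads' length; the fingertips stand 19 mm ahead of it and the grasp point (between the pads) is the TCP; x points along the fingers, y is the direction in which the jaws open and shut, and the axes are right-handed (so a half turn about x gives the same grasp; the last joint's range is limited). The gripper opens to 88 mm and grips with 3 to 60 N. Pads are 18 mm wide; open, the fingers measure 123 mm over their backs; the gripper's body (75 mm by 187 mm) begins 45 mm behind the grasp point.
Start: joints at [1.086, 0.264, 1.604, -0, 1.274, -0.037], TCP at [0.292, 0.608, 0.226] pointing down, gripper open.
Joint ranges: [-2.63, 2.63], [-0.94, 2.18], [0.31, 2.57], [-1.31, 4.45], [0, 2.66], [-2.55, 2.55]. Speed limits (rad/s): [2.57, 2.57, 3.14, 3.14, 3.14, 3.14].

## Interface

Orientations are given as a 3x3 rotation matrix whose columns are the frame's x, y, z axes.
In Python, from rig import env, capture, camera_model gives the robot as it stands.
- The arm moves only by the tool drive_tool, never from a script. Its argument "series" is a list of rows, each a list of 2 entries, a list of its own where there are three numbers: the shift along the world's x, y, z in mm, then the turn, a rotation vector about the world's x, y, z in degrees. In form: [[[tx, ty, tz], [wx, wy, wz]], ...]. A call has 1 to 12 rows; each row is the pose to reach, as a shift and turn from the pose commanded when the call began; what a row does not reach only later rows make up. A row lasts 1/10 s, in which the tool goes at most 50 mm and 8.59 degrees, less where a joint would pass 70% of its speed; a pose out of reach is approached as far as the arm can. A call with a gripper value outside its range is refused whole. "claw" is the closure, from -1 (fully open) to 1 (shut), so that 0 is half open, set as the call begins (left out, the last holds). The fingers move at their own pace and stop on an object; "force" is the grip in N (left out, the last holds). Time passes only in rows, so rows that repeat a pose let the fingers close. It gives the time, the measured TCP pose, the force and the opening at its end, in the units of the state.
- env.read_state(): the state, without advancing time (a new reading comes with each control period).
- capture(name): name is "side" or "top" or "wrist"; returns the picture (480x640x3 uint8, red, green, blue); there is no depth.
- camera_model(name): a dict with "fx", "fy", "cx", "cy" (pixels), "R" (3x3) and "t" (3): a world point X has camera coordinates R X + t; the wrist camera has in their place "T_tool_cam" (4x4, takes a point from camera to tool coordinates, whose origin is the TCP and whose axes are the tool frame's). Camera axes: x right, y down, z forward; pixel columns grow to the right and rows downward; lengths in m; the calibration is good to about 2 mm. The wrist camera is an equidistant fisheye: a pixel r from the principal point sees the ray r / f radians off the axis. A picture is of the moment at which its call begins: read the wrist's pose just before it. camera_model takes no time and is no camera call.
- env.finish_job(): hands the job in, once; it reports no verdict.
The state is a dict: "t": time; "joints": joint angles; "qvel": joint speeds; "joint_efforts": joint torques, N m; "tool_pos": TCP position; "tool_rot": TCP orientation; "force": force on the tool from outside, world axes, zero at the start; "wrist_torque": the same for the moment, N m; "width": opening from 0.0 (shut) to 1.0 (fully open).
Only numpy, scipy, OpenCV 4.12 (cv2) and the standard library are available. Lean on these libraries where they do the work, as an engineer would, in place of code of your own. Each camera call takes 0.05 s, during which the arm holds its last target.

## Task

Unlock the padlock that lies in its cradle: first pull the knob of the cradle's sprung retaining slide away from the lock to its stop, where it clicks and stays, then turn the lock's dial, click by click, until its pointer faces the middle of the shackle, and pull the shackle out of the lock body to its stop. Then lift the open lock out of the cradle and finish while holding it still in the gripper over the middle of the shallow aluminium tray, about 20 cm above the bench, dial side up and with the shackle still pulled out. Do not push the other things on the bench about.

Things in the scene. Friction and masses are not known exactly. Their poses are not given: they have to be found in the camera images.
- lock_center (a point): Centre of the padlock body, a brass block 64 (x) by 60 (y) by 32 (z) mm with rounded edges, 0.4 to 0.65 kg in all, lying on its back in the cradle, underside 20 mm above the bench, with 1 mm of play. x points out of the lock along the shackle, z up through the dial, which stands on the middle of its top face. Its y faces are free but for cradle lips 6 mm high.
- dial_grip (a point): On the dial's axis at half height of its black grip bar: 34 mm long (along this point's x), 9 mm thick, 18 mm high, on a steel disc 36 mm across, 6 mm thick. The bar's narrower end (last 8 mm, 5 mm thick, white line on top) is the pointer, along this point's +x. The shut slide's tongue ends 22 mm from the axis, its top 7.5 mm below this point.
- dial (a joint): Dial angle (rad), growing anticlockwise seen from above. 0: pointer faces the middle of the shackle (the lock's +x, marked by the one thicker black tick); only there, within about 0.2 rad, can the shackle be pulled. It clicks into a seat every 30 degrees (about 0.04 N m a click) and stays there when let go. Starts at 0.9 to 2.6; end stops at -3.1 and 3.1.
- shackle_bow (a point): Middle between the shackle's legs, at their centre line (36 mm above the bench in the cradle), 28 mm out from the lock body when shut. x points out of the lock. A level U of 9 mm round steel bar, legs 20 mm either side along y (49 mm over the outsides, 31 mm between); the bow ends 18 mm beyond this point. Bare bench below; the cradle ends 20 mm back from this point (shut).
- shackle (a joint): How far the shackle is pulled out (m): 0 shut, 0.018 at its stop. Friction of about 2 N holds it where it is left; with the dial not at 0 it is blocked after 1 mm.
- slide_knob (a point): Centre of the retaining slide's black knob, an upright round post 16 mm across, 26 mm high, on a steel slide plate. Shut, it stands 75 mm from the lock's middle on the side away from the shackle, and the plate's tongue overlaps the lock's top by 10 mm and keeps it in the cradle. This point's +x points towards the lock; pull the knob level along -x.
- slide (a joint): How far the retaining slide is pulled back (m): 0 shut, 0.030 at its stop. A spring pulls it back with 1 to 2.5 N; at about 0.025 it passes a click (about 6 N) and then stays at about 0.0275 when let go.
- cradle: Fixed cradle of the lock, grey and aluminium, 150 (x) by 78 (y) mm. Origin on the bench under the lock's middle; x points along the shackle. It reaches 40 mm to the shackle side, 110 mm to the slide side. Floor 20 mm above the bench; lips beside the lock's y faces to 26 mm, walls at its x faces to 30 mm (39 mm between the legs), slide guide to 59 mm.
- tray: The shallow aluminium hand-over tray, 140 by 180 by 16 mm, fixed, empty. Origin under its middle, on the bench.
- socket: Bystander: steel drive socket, 28 mm across, 40 mm high, standing near the cradle. Origin under its middle.
- bolt: Bystander: dark bolt standing on its head, 26 mm across, 50 mm high, near the cradle. Origin under its middle.
- flange: Bystander: steel flange ring, 96 mm across, 14 mm thick, with two upright pins to 49 mm height, beyond the cradle. Origin under its middle.
- wrench: Bystander: wrench about 190 mm long lying flat on the robot's side of the cradle. Origin under its middle.
- motor: Bystander: aluminium hydraulic motor, 124 mm across, 125 mm high. Origin under its middle.
- jawbox: Bystander: red fixture with four white jaws, 80 by 130 by 70 mm. Origin under its middle.
There are look-alikes about, which are no part of the job. Of the things like the part that bears lock_center, leave any that is green; of the rest the larger one is meant. Leave any green look-alike of the tray alone.

How it is judged:
On the way, in this order (a step that is already met when the one before it is completed fails the run):
1. the retaining slide is pulled back past its click (value of joint slide above 0.024 m), for 0.2 s.
2. the dial's pointer faces the shackle (value of joint dial between -0.2 and 0.2 rad), for 0.2 s.
3. the shackle is pulled out while the lock is in the cradle (value of joint shackle above 0.014 m and distance between lock_center and cradle below 0.045 m), for 0.2 s.
At the end, for the whole second after the job is handed in: Fingers hold the lock (over 2 N) at under 3 cm/s, its middle 15-27 cm up and within 5 cm of the tray's middle, dial up within 0.4 rad, touching neither cradle nor tray; shackle out over 13 mm, dial within 0.3 rad of 0, slide back over 23 mm (value of joint slide above 0.023 m and value of joint shackle above 0.013 m and value of joint dial between -0.3 and 0.3 rad and height (world z) of lock_center between 0.15 and 0.27 m and horizontal distance between lock_center and tray below 0.05 m and angle between lock_center's own z axis and vertical below 0.4 rad and contact force between lock and the fingers above 2 N and contact force between lock and tray below 0.1 N and contact force between lock and cradle below 0.1 N and linear speed of lock below 0.03 m/s); the arm keeps its last pose, push and grip.
It fails at once if a bystander is moved by more than 3 cm (distance of any of socket, bolt, flange, wrench, motor, jawbox from where it was at the start of the episode above 0.03 m).
It also fails if it takes over 72 s, if anything falls off the work surface, if the arm or the gripper's body presses on something with over 40 N, if the wrist force passes 120 N, or if a joint passes its speed limit or range.

## Working session

There is one attempt and no reset: what is moved stays moved. The work goes in short steps, Python scripts to look and compute and a tool call to move; the robot and the scene stay as the last step left them, time stands still between calls to the robot, and variables do not carry over. Pictures are saved under pics/ and viewed, and the job is handed in when it is done.

Besides the shell and the picture viewer there is one more tool, called after "Call:" as name(argument=value, ...) on one line, values as JSON. drive_tool: Moves the arm, as the interface text tells. Its arguments: {"type":"object","properties":{"series":{"type":"array","items":{"type":"array"}},"claw":{"type":"number"},"force":{"type":"number"}},"required":["series"]}

```bash
ls; mkdir -p pics; python3 - <<'E'
from rig import env,capture,camera_model
import cv2
s=env.read_state();print(s)
for n in ['top','side','wrist']:
    cv2.imwrite(f'pics/{n}0.png',capture(n)[:,:,::-1]);print(n,camera_model(n))
E
```

```text
pics
{'t': 0.0, 'joints': array([ 1.08614506e+00,  2.64756522e-01,  1.60536712e+00, -2.77362825e-05,
        1.27370712e+00, -3.68635794e-02]), 'qvel': array([ 3.83112452e-05,  2.20187182e-04,  4.98747429e-04, -1.62913240e-04,
        1.32605879e-03, -9.95277306e-04]), 'joint_efforts': array([-2.35330444e-03, -5.02126479e+01, -3.56863868e+01,  7.27560511e-02,
        2.96095444e-02, -1.90558421e-04]), 'tool_pos': array([0.29189867, 0.60779919, 0.22498949]), 'tool_rot': array([[-1.01926657e-03,  4.32963911e-01,  9.01410679e-01],
       [-1.99271703e-03,  9.01408478e-01, -4.32965107e-01],
       [-9.99997495e-01, -2.23756327e-03, -5.60009664e-05]]), 'force': array([ 0.91166153, -0.79153423, -0.04621279]), 'wrist_torque': array([ 0.0475335 , -0.01407433, -0.01594101]), 'width': 1.0025438170043128}
top {'fx': 479.91120364968543, 'fy': 479.91120364968543, 'cx': 322.41241720408425, 'cy': 237.72733435710802, 'R': array([[ 2.51903553e-02, -9.99668407e-01,  5.34061722e-03],
       [-9.84366036e-01, -2.57356377e-02, -1.74244610e-01],
       [ 1.74324276e-01, -8.67838561e-04, -9.84687917e-01]]), 't': array([-0.0872322 ,  0.49750916,  1.37577953])}
side {'fx': 549.508274160666, 'fy': 549.508274160666, 'cx': 320.50458094298665, 'cy': 240.02753712754182, 'R': array([[ 0.83921999, -0.543621  , -0.01363853],
       [-0.37903004, -0.56677896, -0.73150382],
       [ 0.38993081,  0.61906204, -0.68170092]]), 't': array([-0.44840162,  0.17525369,  1.34722704])}
wrist {'fx': 371.64829954431775, 'fy': 371.64829954431775, 'cx': 322.3894318439251, 'cy': 234.09451024228625, 'T_tool_cam': array([[ 5.55129731e-05, -2.84676942e-01,  9.58623511e-01,
        -1.57361186e-01],
       [ 9.99999948e-01,  3.20261495e-04,  3.71971817e-05,
        -9.79983137e-05],
       [-3.17599379e-04,  9.58623459e-01,  2.84676945e-01,
        -7.29497115e-02],
       [ 0.00000000e+00,  0.00000000e+00,  0.00000000e+00,
         1.00000000e+00]])}
```

View pics/top0.png

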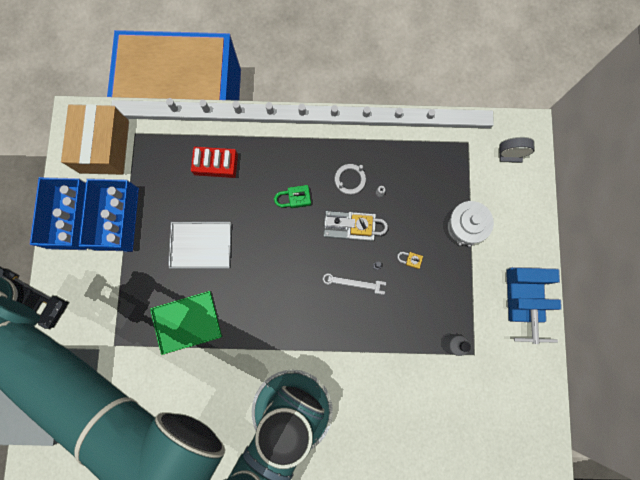

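View pics/side0.png

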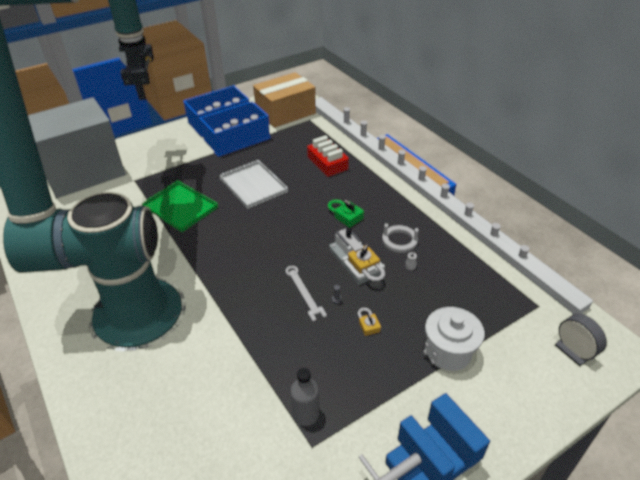

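View pics/wrist0.png

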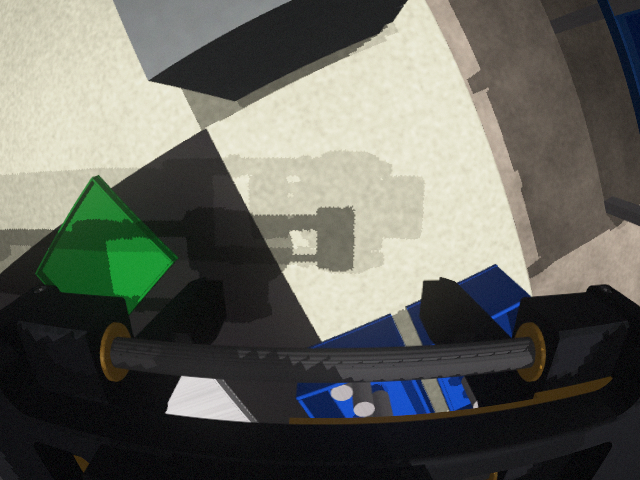

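The top view shows the brass lock in the cradle at about (362,225), with the shackle to the right, the knob near (337,221) and the grey tray at (200,245). The green and the small brass look-alikes are elsewhere. Next I zoom in.

```bash
cat > h.py <<'E'
import numpy as np,cv2
from rig import env,capture,camera_model
def ray(n,u,v,z):
    m=camera_model(n);R=m['R'];c=-R.T@m['t']
    d=R.T@np.array([(u-m['cx'])/m['fx'],(v-m['cy'])/m['fy'],1]);return c+d*(z-c[2])/d[2]
def wray(u,v,z,s):
    m=camera_model('wrist');dx,dy=u-m['cx'],v-m['cy'];r=np.hypot(dx,dy);th=r/m['fx']
    d=np.array([np.sin(th)*dx/r,np.sin(th)*dy/r,np.cos(th)])
    T=m['T_tool_cam'];R=s['tool_rot'];c=R@T[:3,3]+s['tool_pos'];d=R@T[:3,:3]@d
    return c+d*(z-c[2])/d[2]
E
python3 - <<'E'
from h import *
a=cv2.imread('pics/top0.png');cv2.imwrite('pics/topz.png',cv2.resize(a[150:310,310:470],(800,600)[:1]*0 or (600,600),interpolation=cv2.INTER_CUBIC))
a=cv2.imread('pics/side0.png');cv2.imwrite('pics/sidez.png',cv2.resize(a[200:300,310:430],(720,600),interpolation=cv2.INTER_CUBIC))
print('knob',ray('top',337,221,.07),'lock',ray('top',362,226,.052),'tray',ray('top',200,245,.01))
E
```

```text
knob [ 0.54569231 -0.11576876  0.07      ] lock [ 0.5363939  -0.19049608  0.052     ] tray [0.47365183 0.29425884 0.01      ]
```

View pics/topz.png

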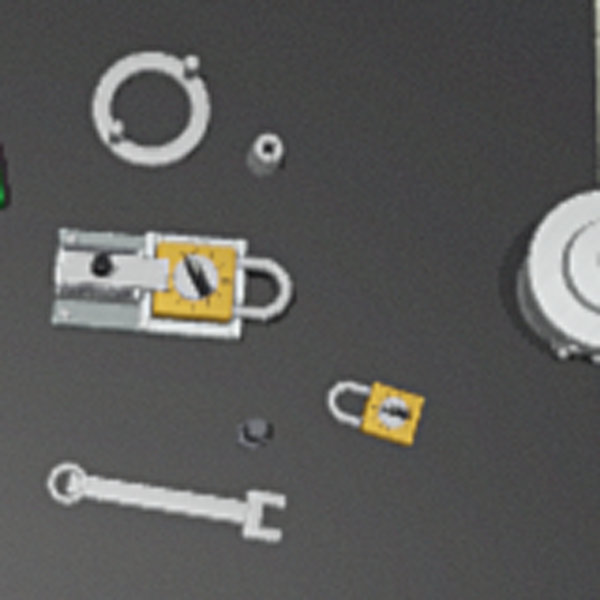

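View pics/sidez.png

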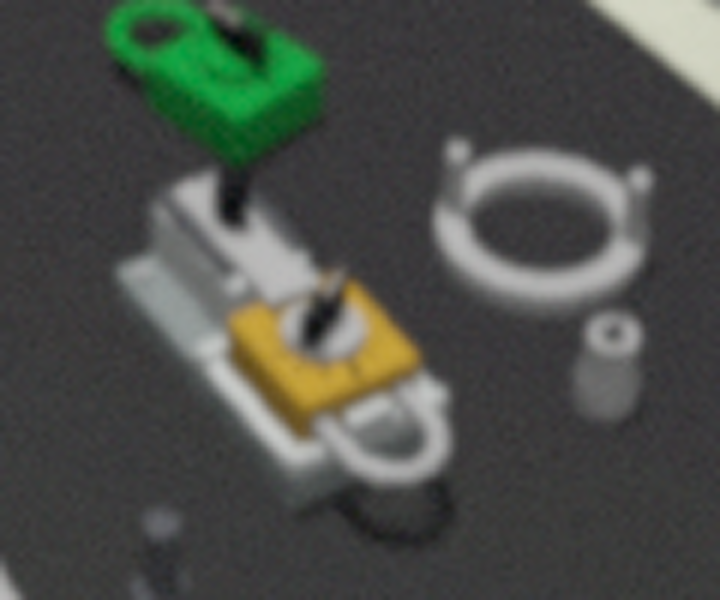

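Call:
drive_tool(series=[[[15,-45,1],[0,0,2]],[[30,-90,2],[0,0,4]],[[45,-135,3],[0,0,6]],[[60,-180,4],[0,0,8]],[[75,-225,5],[0,0,10]],[[90,-270,6],[0,0,12]],[[105,-315,7],[0,0,14]],[[120,-360,8],[0,0,16]],[[135,-405,9],[0,0,18]],[[150,-450,10],[0,0,20]],[[165,-495,11],[0,0,22]],[[180,-540,12],[0,0,23]]], claw=-1, force=30)

```text
t: 1.35
tool_pos: [0.4723, 0.0665, 0.2383]
tool_rot: [[0.0, 0.045, 0.999], [0.0, 0.999, -0.045], [-1.0, 0.0, 0.0]]
force: [0.3, 0.3, -0.1]
width: 1.0
```

Call:
drive_tool(series=[[[15,-45,0],[0,0,0]],[[30,-90,0],[0,0,0]],[[45,-135,0],[0,0,0]],[[58,-180,0],[0,0,0]],[[68,-225,0],[0,0,0]],[[68,-225,0],[0,0,0]],[[68,-225,0],[0,0,0]]])

```text
t: 2.05
tool_pos: [0.5398, -0.1572, 0.2377]
tool_rot: [[-0.001, 0.049, 0.999], [0.001, 0.999, -0.049], [-1.0, 0.001, -0.001]]
force: [0.5, 0.5, 0.3]
width: 0.999
```

```bash
python3 - <<'E'
from h import *
s=env.read_state();print(s['t'],s['tool_pos'],s['tool_rot'],s['joints'])
a=capture('wrist')[:,:,::-1];cv2.imwrite('pics/w1.png',a)
np.save('s1.npy',np.column_stack([s['tool_rot'],s['tool_pos']]))
E
```

```text
2.05 [ 0.539839   -0.15722137  0.23766192] [[-1.28111301e-03  4.89665051e-02  9.98799600e-01]
 [ 1.03884610e-03  9.98799945e-01 -4.89651896e-02]
 [-9.99998640e-01  9.74869129e-04 -1.33044426e-03]] [-3.28056319e-01  4.51513468e-02  1.83357674e+00  5.98539396e-04
  1.26441213e+00 -1.85004815e+00]
```

View pics/w1.png

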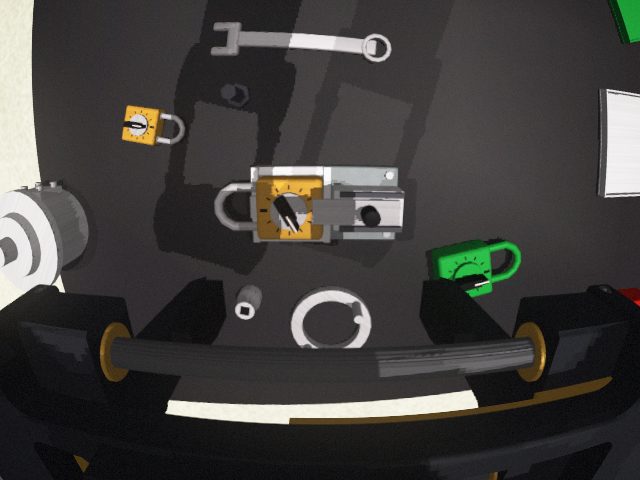

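```bash
python3 - <<'E'
import cv2
a=cv2.imread('pics/w1.png');cv2.imwrite('pics/w1z.png',cv2.resize(a[155:255,205:415],(798,380),interpolation=cv2.INTER_CUBIC))
E
```

```text
(no output)
```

View pics/w1z.png

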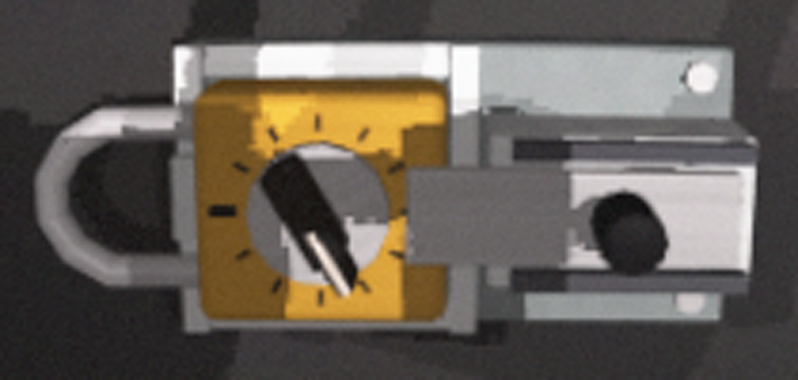

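The zoom shows the thick tick at (222,211) and the pointer's white line running from (310,235) to (348,293), so the pointer faces away from the shackle. The knob top is at about (640,245).

```bash
python3 - <<'E'
from h import *
M=np.load('s1.npy');s=dict(tool_rot=M[:,:3],tool_pos=M[:,3])
def p(n,x,y,z):
    q=wray(205+(x+.5)/3.8-.5,155+(y+.5)/3.8-.5,z,s);print(n,q.round(4));return q
c=p('disc',318,212,.058);t=p('tick',222,211,.052);
a=p('barA',281,165,.076);b=p('barB',348,293,.076)
l1=p('tip0',310,235,.076)
k=p('knobtop',643,247,.0855);kb=p('knobbase',615,218,.0595)
for n,q in dict(c1=(200,88),c2=(443,85),c3=(445,315),c4=(205,315)).items(): p(n,*q,.052)
p('bowout',37,190,.036);p('legs',150,118,.036);p('legs2',150,270,.036)
d=t-c;e=b-a;print('shackle dir',np.degrees(np.arctan2(d[1],d[0])),'ptr',np.degrees(np.arctan2(e[1],e[0])),'mid',(a+b)/2)
a=capture('top')[:,:,::-1]
g=cv2.imread('pics/top0.png')
hsv=cv2.cvtColor(g,cv2.COLOR_BGR2HSV)
m=((hsv[:,:,0]>15)&(hsv[:,:,0]<35)&(hsv[:,:,1]>120)&(hsv[:,:,2]>80)).astype('uint8');m[:, :340]=0;m[:,390:]=0;m[:200]=0;m[245:]=0
cs=max(cv2.findContours(m,0,2)[0],key=cv2.contourArea);r=cv2.minAreaRect(cs);print(r,ray('top',*r[0],.05))
E
```

```text
disc [ 0.5421 -0.1892  0.058 ]
tick [ 0.5418 -0.2141  0.052 ]
barA [ 0.5265 -0.1951  0.076 ]
barB [ 0.5579 -0.1817  0.076 ]
tip0 [ 0.5435 -0.1896  0.076 ]
knobtop [ 0.5476 -0.1132  0.0855]
knobbase [ 0.5467 -0.1166  0.0595]
c1 [ 0.5104 -0.217   0.052 ]
c2 [ 0.5131 -0.1571  0.052 ]
c3 [ 0.5718 -0.1595  0.052 ]
c4 [ 0.5688 -0.221   0.052 ]
bowout [ 0.5366 -0.2668  0.036 ]
legs [ 0.5194 -0.2339  0.036 ]
legs2 [ 0.5603 -0.2379  0.036 ]
shackle dir -90.55683639221536 ptr 23.185532980360737 mid [ 0.54221888 -0.1884123   0.076     ]
((361.4735107421875, 224.84408569335938), (20.401269912719727, 19.55760955810547), 4.398705005645752) [ 0.54025285 -0.18906813  0.05      ]
```

Call:
drive_tool(series=[[[2,20,-40],[0,0,-1]],[[6,43,-80],[0,0,-1]],[[6,43,-100],[0,0,-1]],[[6,43,-125],[0,0,-1]],[[6,43,-140],[0,0,-1]],[[6,43,-140],[0,0,-1]],[[6,43,-140],[0,0,-1]]], claw=0.1)

```text
t: 2.85
tool_pos: [0.5465, -0.1129, 0.0989]
tool_rot: [[0.0, 0.063, 0.998], [-0.0, 0.998, -0.063], [-1.0, -0.0, 0.0]]
force: [-0.0, 0.1, 0.9]
width: 0.45
```

```bash
python3 - <<'E'
from h import *
s=env.read_state();print(s['t'],s['tool_pos'],s['force'],s['width'])
a=capture('wrist')[:,:,::-1];cv2.imwrite('pics/w2.png',a)
E
```

```text
2.85 [ 0.54650176 -0.11294596  0.09889483] [-0.04645267  0.0848304   0.85116625] 0.4499601727216158
```

View pics/w2.png

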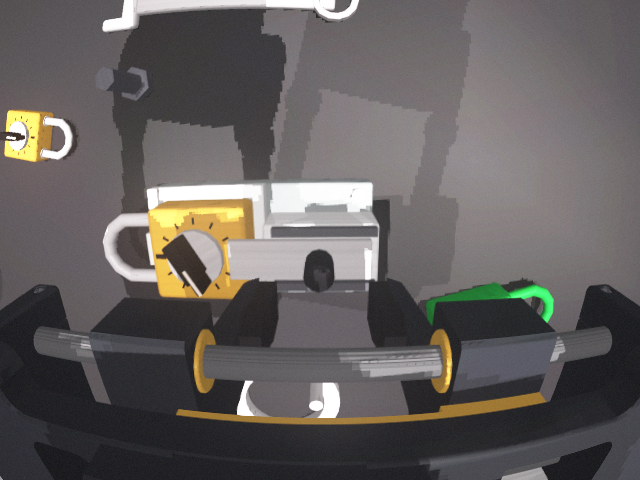

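Call:
drive_tool(series=[[[0,0,-15],[0,0,0]],[[0,0,-15],[0,0,0]],[[0,0,-15],[0,0,0]]])

```text
t: 3.2
tool_pos: [0.5459, -0.1136, 0.083]
tool_rot: [[-0.001, 0.064, 0.998], [0.0, 0.998, -0.064], [-1.0, 0.0, -0.001]]
force: [-0.3, 0.6, 0.1]
width: 0.448
```

Call:
drive_tool(series=[[[0,0,0],[0,0,0]],[[0,0,0],[0,0,0]],[[0,0,0],[0,0,0]],[[0,0,0],[0,0,0]],[[0,0,0],[0,0,0]]], claw=1, force=25)

```text
t: 3.7
tool_pos: [0.5463, -0.1136, 0.0834]
tool_rot: [[0.0, 0.064, 0.998], [-0.0, 0.998, -0.064], [-1.0, -0.0, 0.0]]
force: [0.2, -0.7, 0.3]
width: 0.023
```

Call:
drive_tool(series=[[[0,6,0],[0,0,0]],[[1,12,0],[0,0,0]],[[1,18,0],[0,0,0]],[[1,23,0],[0,0,0]],[[2,27,0],[0,0,0]],[[2,29,0],[0,0,0]],[[2,29,0],[0,0,0]],[[2,29,0],[0,0,0]]])

```text
t: 4.5
tool_pos: [0.5483, -0.0846, 0.0833]
tool_rot: [[0.0, 0.064, 0.998], [-0.0, 0.998, -0.064], [-1.0, -0.0, 0.0]]
force: [0.0, -0.8, 0.5]
width: 0.007
```

The fingers shut to almost 0, so they missed the knob. I look again.

```bash
python3 - <<'E'
from h import *
s=env.read_state();np.save('s3.npy',np.column_stack([s['tool_rot'],s['tool_pos']]))
a=capture('wrist')[:,:,::-1];cv2.imwrite('pics/w3.png',a)
a=capture('side')[:,:,::-1];cv2.imwrite('pics/s3.png',cv2.resize(a[170:300,290:430],(646,600),interpolation=cv2.INTER_CUBIC))
E
```

```text
(no output)
```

View pics/w3.png

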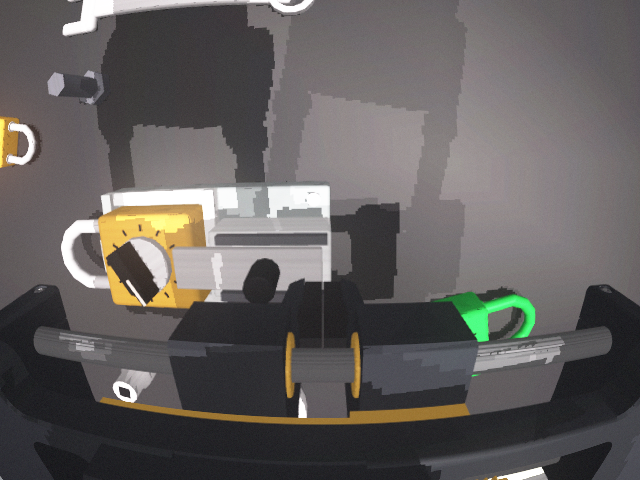

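View pics/s3.png

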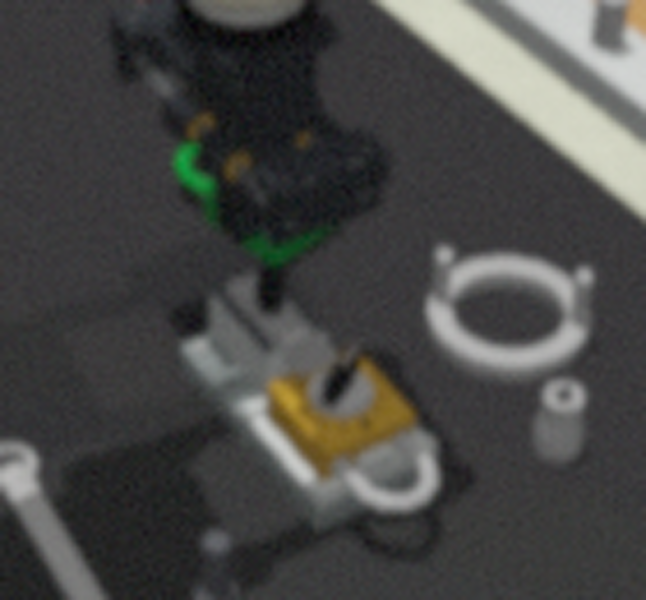

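```bash
python3 - <<'E'
from h import *
M=np.load('s3.npy');s=dict(tool_rot=M[:,:3],tool_pos=M[:,3])
a=cv2.imread('pics/w3.png');cv2.imwrite('pics/w3z.png',cv2.resize(a[170:320,50:350],(800,400),interpolation=cv2.INTER_CUBIC))
# inverse: project predicted points
def proj(X):
    m=camera_model('wrist');T=m['T_tool_cam'];q=s['tool_rot'].T@(np.array(X)-s['tool_pos']);q=T[:3,:3].T@(q-T[:3,3])
    r=np.hypot(q[0],q[1]);th=np.arctan2(r,q[2]);return m['cx']+m['fx']*th*q[0]/r,m['cy']+m['fx']*th*q[1]/r
for X in [(.546,-.114,.0595),(.546,-.114,.0855),(.546,-.114,.045),(.546,-.114,.07),(.5415,-.1887,.058),(.5483,-.0846,.064),(.5393,-.0846,.064)]:print(X,np.round(proj(X)))
E
```

```text
(0.546, -0.114, 0.0595) [267. 268.]
(0.546, -0.114, 0.0855) [259. 289.]
(0.546, -0.114, 0.045) [271. 259.]
(0.546, -0.114, 0.07) [264. 276.]
(0.5415, -0.1887, 0.058) [141. 265.]
(0.5483, -0.0846, 0.064) [323. 273.]
(0.5393, -0.0846, 0.064) [322. 256.]
```

View pics/w3z.png

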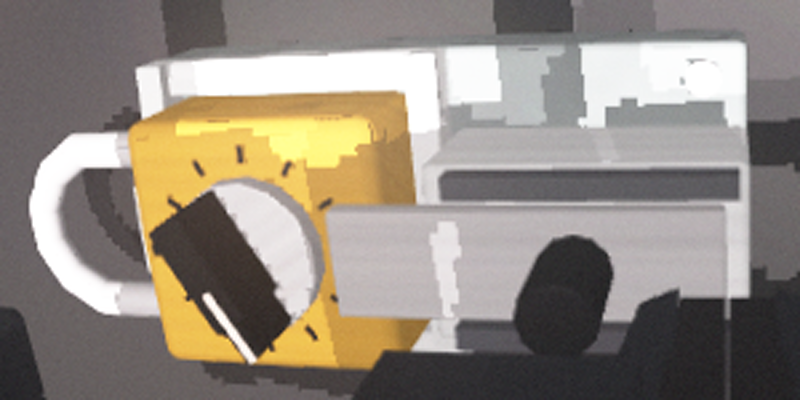

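```bash
python3 - <<'E'
from h import *
a=np.ascontiguousarray(capture('side')[:,:,::-1]);b=np.ascontiguousarray(capture('top')[:,:,::-1])
def pr(n,X):
    m=camera_model(n);q=m['R']@np.array(X)+m['t'];return np.array([m['cx']+m['fx']*q[0]/q[2],m['cy']+m['fy']*q[1]/q[2]])
def crop(im,n,u,v,w,h,f):
    c=cv2.resize(im[v:v+h,u:u+w],None,fx=f,fy=f,interpolation=cv2.INTER_CUBIC)
    for X,col in [((.5483,-.0846,.064),(0,0,255)),((.5483,-.0846,.083),(0,0,255)),((.546,-.114,.0855),(255,0,0)),((.546,-.114,.0595),(255,0,0)),((.5415,-.1887,.076),(0,255,0))]:
        p=(pr(n,X)-[u,v]+.5)*f;cv2.circle(c,tuple(int(k) for k in p),3,col,-1)
    return c
cv2.imwrite('pics/s4.png',crop(a,'side',320,180,80,80,7));cv2.imwrite('pics/t4.png',crop(b,'top',310,190,80,60,8))
E
```

```text
(no output)
```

View pics/s4.png

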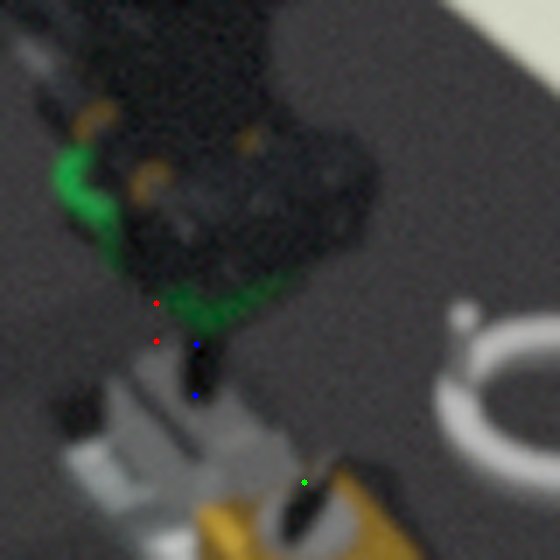

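View pics/t4.png

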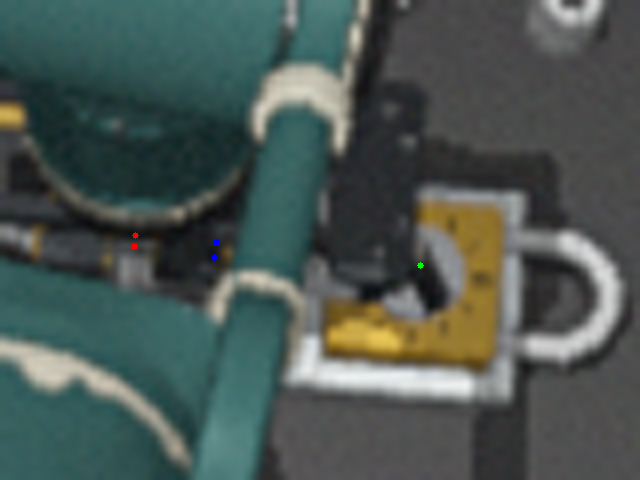

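```bash
python3 - <<'E'
from h import *
a=cv2.imread('pics/w1.png');cv2.imwrite('pics/w1f.png',cv2.resize(a[260:360,150:500],(800,229)))
m=camera_model('wrist');T=m['T_tool_cam']
def tr(u,v):
    dx,dy=u-m['cx'],v-m['cy'];r=np.hypot(dx,dy);th=r/m['fx'];return T[:3,3],T[:3,:3]@np.array([np.sin(th)*dx/r,np.sin(th)*dy/r,np.cos(th)])
for u,v,y in [(223,280,-.044),(422,280,.044),(205,280,-.0615),(300,282,-.0175),(345,282,.0175),(271,280,-.0198),(240,280,-.037)]:
    c,d=tr(u,v);k=(y-c[1])/d[1];print(u,v,(c+k*d).round(4))
E
```

```text
223 280 [-0.0109 -0.044  -0.0085]
422 280 [-0.0095  0.044  -0.0078]
205 280 [ 0.0145 -0.0615  0.003 ]
300 282 [ 0.1048 -0.0175  0.0433]
345 282 [0.1097 0.0175 0.0455]
271 280 [-0.0285 -0.0198 -0.0166]
240 280 [-0.0078 -0.037  -0.0072]
```

View pics/w1f.png

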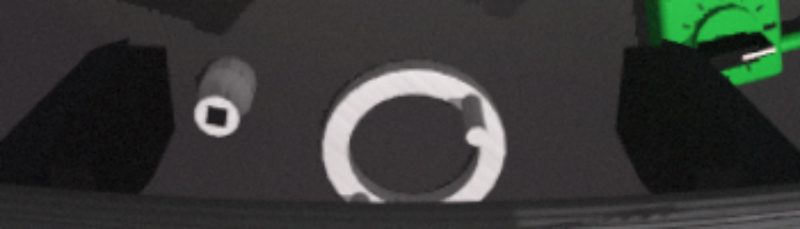

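The wrist rays (taking the pad faces at ±44 mm) and the side view agree: the real fingertips are about 10 mm short of the reported TCP, not 19 mm beyond it. So they passed over the knob. I go back and descend deeper, watching the force.

Call:
drive_tool(series=[[[0,0,10],[0,0,0]],[[-2,-15,10],[0,0,0]],[[-2,-29,10],[0,0,0]],[[-2,-29,0],[0,0,0]],[[-2,-29,-10],[0,0,0]],[[-2,-29,-15],[0,0,0]],[[-2,-29,-20],[0,0,0]],[[-2,-29,-20],[0,0,0]]], claw=0.1)

```text
t: 5.5
tool_pos: [0.5452, -0.113, 0.0618]
tool_rot: [[-0.002, 0.063, 0.998], [0.001, 0.998, -0.063], [-1.0, 0.001, -0.002]]
force: [-1.2, -0.3, -0.6]
width: 0.453
```

```bash
python3 - <<'E'
from h import *
s=env.read_state();print(s['tool_pos'],s['force'])
a=capture('wrist')[:,:,::-1];b=capture('side')[:,:,::-1]
cv2.imwrite('pics/w5.png',a[150:400,100:540]);cv2.imwrite('pics/s5.png',cv2.resize(b[180:280,310:410],(600,600),interpolation=cv2.INTER_CUBIC))
E
```

```text
[ 0.54524066 -0.11301334  0.06183099] [-1.21739371 -0.33092561 -0.59243264]
```

View pics/w5.png

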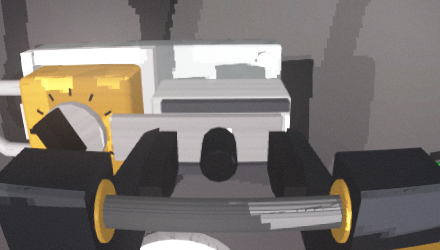

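View pics/s5.png

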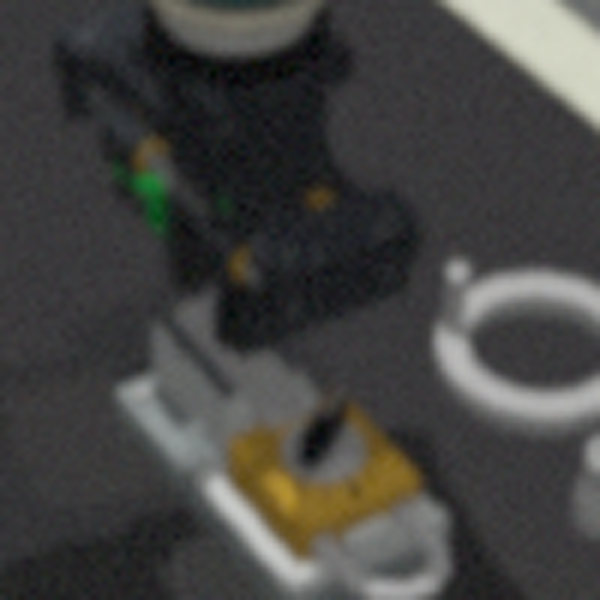

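At a reported z of 0.062 there is still no contact, which confirms the shift. The knob sits between the fingers. I go 4 mm lower and close.

Call:
drive_tool(series=[[[0,0,-2],[0,0,0]],[[0,0,-4],[0,0,0]],[[0,0,-4],[0,0,0]]])

```text
t: 5.9
tool_pos: [0.5462, -0.1135, 0.0592]
tool_rot: [[-0.0, 0.064, 0.998], [0.0, 0.998, -0.064], [-1.0, 0.0, -0.0]]
force: [0.1, 0.1, -0.7]
width: 0.448
```

Call:
drive_tool(series=[[[0,0,0],[0,0,0]],[[0,0,0],[0,0,0]],[[0,0,0],[0,0,0]],[[0,0,0],[0,0,0]],[[0,0,0],[0,0,0]]], claw=1, force=25)

```text
t: 6.4
tool_pos: [0.5463, -0.1138, 0.0594]
tool_rot: [[0.0, 0.064, 0.998], [-0.0, 0.998, -0.064], [-1.0, -0.0, 0.0]]
force: [-0.8, -1.5, -0.4]
width: 0.173
```

Width 0.173 × 88 mm is about 15–16 mm, so the knob is gripped. Now I pull.

Call:
drive_tool(series=[[[0,5,0],[0,0,0]],[[0,10,0],[0,0,0]],[[1,15,0],[0,0,0]],[[1,20,0],[0,0,0]],[[1,24,0],[0,0,0]],[[2,27,0],[0,0,0]],[[2,30,0],[0,0,0]],[[2,30,0],[0,0,0]],[[2,30,0],[0,0,0]],[[2,30,0],[0,0,0]]])

```text
t: 7.4
tool_pos: [0.548, -0.0846, 0.0594]
tool_rot: [[-0.0, 0.063, 0.998], [-0.002, 0.998, -0.063], [-1.0, -0.002, -0.0]]
force: [-1.0, -8.1, 1.2]
width: 0.17
```

Call:
drive_tool(series=[[[0,-1,0],[0,0,0]],[[0,-1,0],[0,0,0]],[[0,-1,0],[0,0,0]],[[0,-1,0],[0,0,0]],[[0,-1,30],[0,0,0]],[[0,-20,70],[0,0,0]],[[-3,-60,110],[0,0,5]],[[-6,-100,130],[0,0,10]],[[-6,-104,130],[0,0,15]],[[-6,-104,130],[0,0,15]],[[-6,-104,130],[0,0,15]]], claw=0.1)

```text
t: 8.5
tool_pos: [0.5417, -0.1869, 0.1886]
tool_rot: [[-0.001, -0.194, 0.981], [0.001, 0.981, 0.194], [-1.0, 0.001, -0.001]]
force: [0.5, 0.1, -0.2]
width: 0.452
```

```bash
python3 - <<'E'
from h import *
s=env.read_state();print(s['tool_pos'],s['force']);np.save('s6.npy',np.column_stack([s['tool_rot'],s['tool_pos']]))
a=capture('wrist')[:,:,::-1]
cv2.imwrite('pics/w6.png',cv2.resize(a[140:300,200:413],(798,600),interpolation=cv2.INTER_CUBIC))
E
```

```text
[ 0.54172474 -0.18690745  0.18856297] [ 0.54963098  0.14052215 -0.18368649]
```

View pics/w6.png

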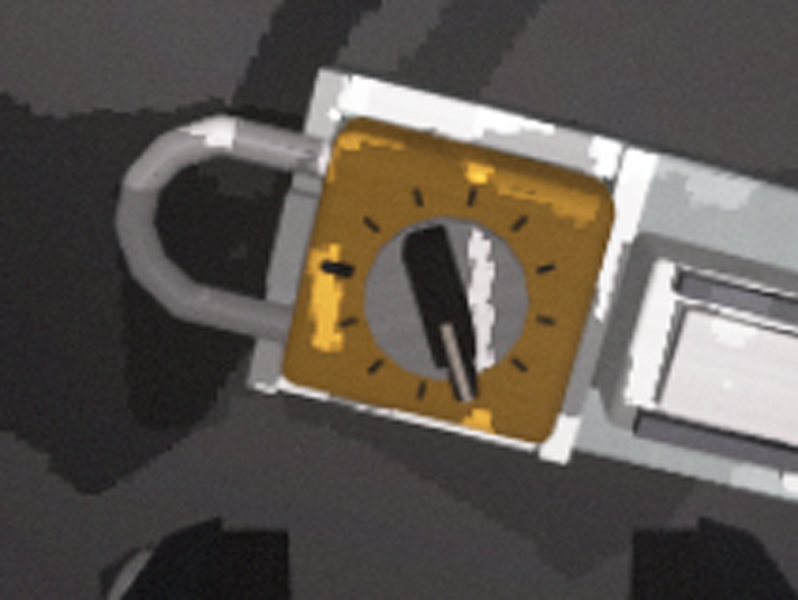

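The tongue is clear of the lock and the slide has stayed back. The disc centre is at (446,297), the thick tick at (338,269), and the bar runs from (424,235) to (466,398).

```bash
python3 - <<'E'
from h import *
M=np.load('s6.npy');s=dict(tool_rot=M[:,:3],tool_pos=M[:,3]);f=798/213
def p(n,x,y,z):
    q=wray(200+(x+.5)/f-.5,140+(y+.5)/(600/160)-.5,z,s);print(n,q.round(4));return q
an=lambda d:np.degrees(np.arctan2(d[1],d[0])).round(1)
c=p('disc',446,297,.058);c2=wray(0,0,0,s)
t=p('tick',338,269,.052);o=p('opp',545,321,.052);t2=p('t90',419,197,.052);t3=p('t270',421,390,.052);u=p('u',472,197,.052);
a=p('A',424,235,.076);b=p('B',466,398,.076);w=p('w0',446,327,.076)
print('bar',an(b-a),'white',an(b-w),'mid',(a+b)/2)
k=[p('k%d'%i,x,y,.052) for i,(x,y) in enumerate([(345,122),(608,190),(550,440),(287,375)])]
print(an(k[0]-k[1]),an(k[3]-k[2]),an(k[2]-k[1])-90-0,np.mean(k,0))
E
```

```text
disc [ 0.5419 -0.1901  0.058 ]
tick [ 0.5418 -0.2141  0.052 ]
opp [ 0.5445 -0.1675  0.052 ]
t90 [ 0.5228 -0.1998  0.052 ]
t270 [ 0.5653 -0.1912  0.052 ]
u [ 0.5206 -0.1886  0.052 ]
A [ 0.5259 -0.1975  0.076 ]
B [ 0.5575 -0.1827  0.076 ]
w0 [ 0.5435 -0.1896  0.076 ]
bar 25.1 white 26.3 mid [ 0.54165756 -0.19011803  0.076     ]
k0 [ 0.5099 -0.2183  0.052 ]
k1 [ 0.5133 -0.1603  0.052 ]
k2 [ 0.5713 -0.1606  0.052 ]
k3 [ 0.5677 -0.2211  0.052 ]
-93.4 -93.4 -90.2 [ 0.5405701  -0.19006074  0.052     ]
```

Call:
drive_tool(series=[[[0,-3,-40],[0,0,8]],[[0,-3,-80],[0,0,15]],[[0,-3,-110],[0,0,15]],[[0,-3,-125],[0,0,15]],[[0,-3,-132],[0,0,15]],[[0,-3,-136],[0,0,15]],[[0,-3,-136],[0,0,15]]])

```text
t: 9.25
tool_pos: [0.5431, -0.1906, 0.054]
tool_rot: [[0.001, -0.444, 0.896], [-0.0, 0.896, 0.444], [-1.0, -0.001, 0.001]]
force: [0.6, 0.1, 0.4]
width: 0.45
```

Call:
drive_tool(series=[[[0,0,0],[0,0,0]],[[0,0,0],[0,0,0]],[[0,0,0],[0,0,0]],[[0,0,0],[0,0,0]],[[0,0,0],[0,0,0]],[[0,0,0],[0,0,0]]], claw=1, force=25)

```text
t: 9.85
tool_pos: [0.5425, -0.1905, 0.0538]
tool_rot: [[0.001, -0.444, 0.896], [0.0, 0.896, 0.444], [-1.0, -0.0, 0.001]]
force: [-0.9, 1.9, 3.0]
width: 0.098
```

```bash
python3 - <<'E'
from h import *
s=env.read_state();print(s['tool_pos'],s['force'],s['wrist_torque'],s['joints'],s['width'])
a=capture('wrist')[:,:,::-1]
cv2.imwrite('pics/w7.png',a)
E
```

```text
[ 0.5425363 -0.1905341  0.0538411] [-0.85891045  1.91781413  3.03203231] [ 0.30063533  0.15543301 -0.01569248] [-3.81194627e-01  2.43052345e-01  1.97433683e+00  2.90863628e-04
  9.23657358e-01 -2.41182382e+00] 0.09794259163428788
```

View pics/w7.png

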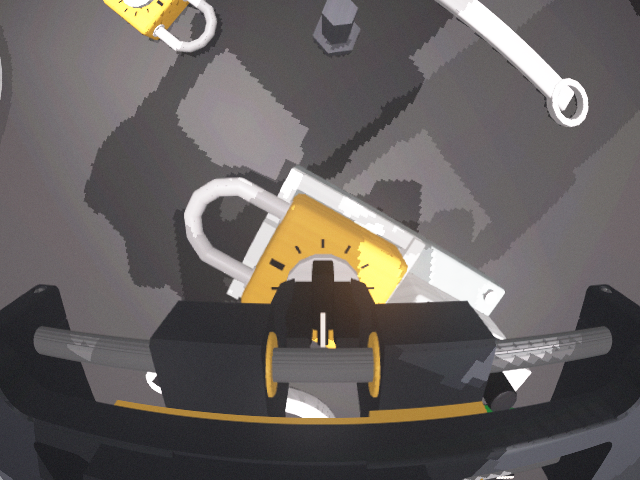

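The bar is held, opening about 8.6 mm. Now I turn it clockwise by 119.5 degrees.

Call:
drive_tool(series=[[[0,0,0],[0,0,-8]],[[0,0,0],[0,0,-16]],[[0,0,0],[0,0,-24]],[[0,0,0],[0,0,-32]],[[0,0,0],[0,0,-40]],[[0,0,0],[0,0,-48]],[[0,0,0],[0,0,-56]],[[0,0,0],[0,0,-64]],[[0,0,0],[0,0,-72]],[[0,0,0],[0,0,-80]],[[0,0,0],[0,0,-88]],[[0,0,0],[0,0,-88]]])

```text
t: 11.1
tool_pos: [0.5429, -0.1899, 0.0538]
tool_rot: [[0.001, 0.88, 0.474], [0.001, 0.474, -0.88], [-1.0, 0.001, -0.0]]
force: [-0.5, 4.7, 5.1]
width: 0.1
```

Call:
drive_tool(series=[[[0,0,0],[0,0,-8]],[[0,0,0],[0,0,-16]],[[0,0,0],[0,0,-24]],[[0,0,0],[0,0,-32]],[[0,0,0],[0,0,-32]],[[0,0,0],[0,0,-32]],[[0,0,0],[0,0,-32]]])

```text
t: 11.8
tool_pos: [0.5432, -0.1899, 0.0539]
tool_rot: [[0.002, 0.998, -0.06], [0.001, -0.06, -0.998], [-1.0, 0.002, -0.001]]
force: [1.2, 4.5, 4.6]
width: 0.097
```

Call:
drive_tool(series=[[[0,0,0],[0,0,0]],[[0,0,0],[0,0,0]],[[0,0,0],[0,0,0]],[[0,0,30],[0,0,0]],[[0,0,70],[0,0,0]],[[0,0,115],[0,0,0]],[[0,0,135],[0,0,0]],[[0,0,135],[0,0,0]]], claw=0.1)

```text
t: 12.6
tool_pos: [0.5448, -0.192, 0.1927]
tool_rot: [[0.007, 0.998, -0.063], [-0.003, -0.063, -0.998], [-1.0, 0.008, 0.003]]
force: [-0.2, -0.6, 0.3]
width: 0.447
```

```bash
python3 - <<'E'
from h import *
s=env.read_state();print(s['tool_pos'],s['force']);np.save('s8.npy',np.column_stack([s['tool_rot'],s['tool_pos']]))
a=capture('wrist')[:,:,::-1]
cv2.imwrite('pics/w8.png',a)
E
```

```text
[ 0.54480884 -0.19196662  0.19274434] [-0.19011047 -0.58868835  0.25244841]
```

View pics/w8.png

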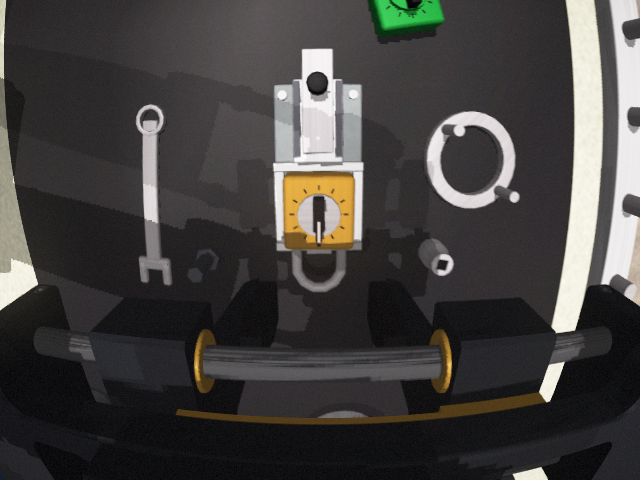

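The dial pointer now faces the shackle at (319,240), and the slide has stayed back. Next I check the socket and bolt clearance for the shackle grip.

```bash
python3 - <<'E'
from h import *
M=np.load('s8.npy');s=dict(tool_rot=M[:,:3],tool_pos=M[:,3])
print('socket',ray('top',381,190,.04),wray(440,264,.04,s),'bolt',ray('top',378,265,.05),wray(205,260,.05,s))
print('bow',wray(319,290,.036,s),'legs',wray(297,268,.036,s),wray(341,268,.036,s),'tick',wray(319,240,.076,s))
E
```

```text
socket [ 0.65131506 -0.24772789  0.04      ] [ 0.65231074 -0.24749557  0.04      ] bolt [ 0.42195702 -0.23861135  0.05      ] [ 0.43946047 -0.22567412  0.05      ]
bow [ 0.53853958 -0.2666763   0.036     ] legs [ 0.52001614 -0.24330558  0.036     ] [ 0.55998813 -0.24591981  0.036     ] tick [ 0.54265508 -0.20522699  0.076     ]
```

Call:
drive_tool(series=[[[-3,-30,-20],[0,0,0]],[[-5,-52,-60],[0,0,0]],[[-5,-52,-100],[0,0,0]],[[-5,-52,-135],[0,0,0]],[[-5,-52,-160],[0,0,0]],[[-5,-52,-174],[0,0,0]],[[-5,-52,-180],[0,0,0]],[[-5,-52,-180],[0,0,0]]], claw=-1)

```text
t: 13.45
tool_pos: [0.5364, -0.2421, 0.0071]
tool_rot: [[-0.002, 0.998, -0.064], [0.001, -0.064, -0.998], [-1.0, -0.002, -0.001]]
force: [-0.1, -0.2, 0.7]
width: 1.0
```

Call:
drive_tool(series=[[[0,0,0],[0,0,0]],[[0,0,0],[0,0,0]],[[0,0,0],[0,0,0]],[[0,0,0],[0,0,0]],[[0,0,0],[0,0,0]]], claw=1, force=25)

```text
t: 13.95
tool_pos: [0.538, -0.2428, 0.0091]
tool_rot: [[0.002, 0.998, -0.064], [-0.001, -0.064, -0.998], [-1.0, 0.002, 0.001]]
force: [3.1, -0.3, 0.4]
width: 0.571
```

```bash
python3 - <<'E'
from h import *
s=env.read_state();print(s['tool_pos'],s['force'])
a=capture('wrist')[:,:,::-1]
cv2.imwrite('pics/w9.png',a)
E
```

```text
[ 0.53802832 -0.24283868  0.0090533 ] [ 3.10262562 -0.34006852  0.41395307]
```

View pics/w9.png

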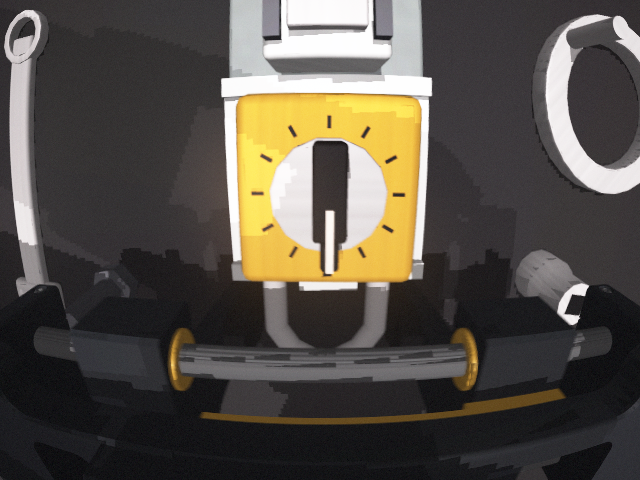

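Opening 50 mm, so the legs are gripped. Now I pull the shackle.

Call:
drive_tool(series=[[[0,-4,0],[0,0,0]],[[0,-8,0],[0,0,0]],[[-1,-12,0],[0,0,0]],[[-1,-15,0],[0,0,0]],[[-1,-18,0],[0,0,0]],[[-1,-19,0],[0,0,0]],[[-1,-19,0],[0,0,0]],[[-1,-19,0],[0,0,0]],[[-1,-19,0],[0,0,0]]])

```text
t: 14.9
tool_pos: [0.5369, -0.261, 0.0085]
tool_rot: [[0.001, 0.998, -0.064], [0.001, -0.064, -0.998], [-1.0, 0.001, -0.001]]
force: [3.5, 5.3, 4.3]
width: 0.545
```

```bash
python3 - <<'E'
from h import *
s=env.read_state();print(s['tool_pos'],s['force'],s['width'])
a=capture('wrist')[:,:,::-1]
cv2.imwrite('pics/w10.png',a)
E
```

```text
[ 0.53685197 -0.26104066  0.00848152] [3.45547112 5.32062053 4.34247365] 0.5449925775712938
```

View pics/w10.png

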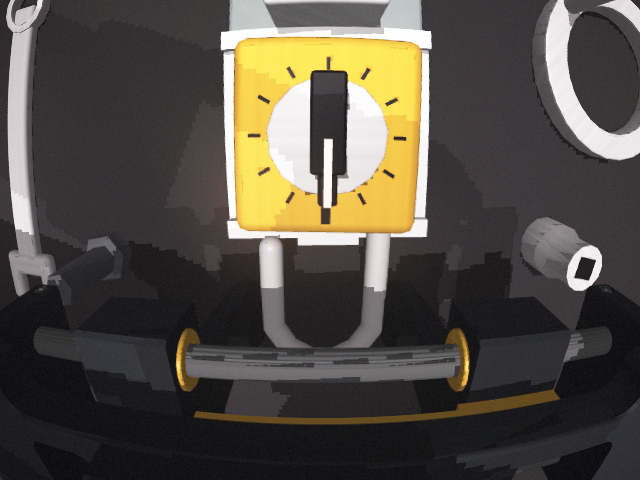

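Call:
drive_tool(series=[[[0,0,0],[0,0,0]],[[0,0,0],[0,0,0]],[[0,0,0],[0,0,0]],[[0,0,0],[0,0,0]],[[0,0,30],[0,0,0]],[[0,0,75],[0,0,0]],[[0,20,120],[0,0,0]],[[3,50,150],[0,0,0]],[[4,71,150],[0,0,0]],[[4,71,150],[0,0,0]],[[4,71,150],[0,0,0]]], claw=-1)

```text
t: 16.05
tool_pos: [0.5397, -0.1905, 0.1578]
tool_rot: [[-0.001, 0.998, -0.063], [-0.0, -0.063, -0.998], [-1.0, -0.001, 0.0]]
force: [-1.0, -0.3, -0.3]
width: 1.0
```

```bash
python3 - <<'E'
from h import *
s=env.read_state();print(s['tool_pos'],s['force']);np.save('s11.npy',np.column_stack([s['tool_rot'],s['tool_pos']]))
a=capture('wrist')[:,:,::-1]
cv2.imwrite('pics/w11.png',cv2.resize(a[30:330,170:470],(600,600),interpolation=cv2.INTER_CUBIC))
E
```

```text
[ 0.53968137 -0.19051493  0.15783197] [-0.99355299 -0.26826851 -0.29229566]
```

View pics/w11.png

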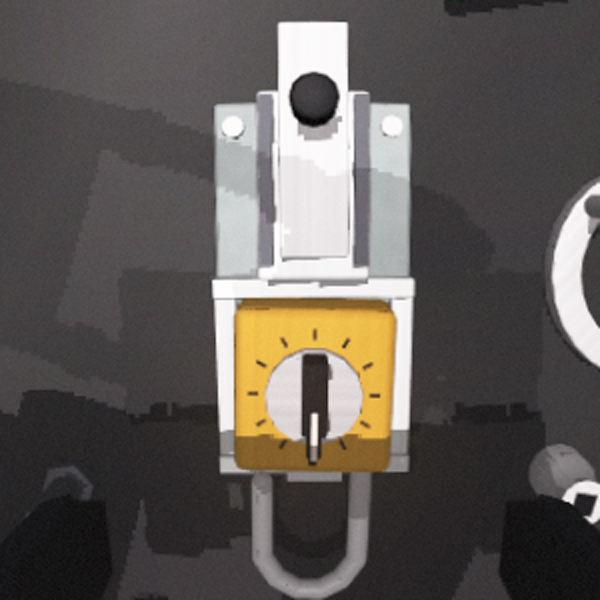

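```bash
python3 - <<'E'
from h import *
M=np.load('s11.npy');s=dict(tool_rot=M[:,:3],tool_pos=M[:,3])
p=lambda x,y,z:wray(170+x/2,30+y/2,z,s).round(4)
print('bow',p(310,597,.036),'disc',p(314,397,.058),'bodyL',p(237,390,.052),'bodyR',p(390,390,.052),'top',p(315,305,.052),'bot',p(315,468,.052))
E
```

```text
bow [ 0.5363 -0.2858  0.036 ] disc [ 0.5434 -0.1898  0.058 ] bodyL [ 0.5152 -0.1871  0.052 ] bodyR [ 0.5715 -0.1906  0.052 ] top [ 0.5457 -0.1575  0.052 ] bot [ 0.5421 -0.2194  0.052 ]
```

The bow end has moved from y -0.267 to -0.286, so the shackle is out 18–19 mm, and the dial still faces it. I descend on the lock body.

Call:
drive_tool(series=[[[2,1,-40],[0,0,0]],[[2,1,-80],[0,0,0]],[[2,1,-110],[0,0,0]],[[2,1,-127],[0,0,0]],[[2,1,-134],[0,0,0]],[[2,1,-138],[0,0,0]],[[2,1,-138],[0,0,0]],[[2,1,-138],[0,0,0]]])

```text
t: 16.9
tool_pos: [0.5432, -0.1902, 0.0214]
tool_rot: [[0.002, 0.998, -0.064], [-0.001, -0.064, -0.998], [-1.0, 0.002, 0.001]]
force: [-0.5, -0.0, -0.1]
width: 0.999
```

Call:
drive_tool(series=[[[0,0,0],[0,0,0]],[[0,0,0],[0,0,0]],[[0,0,0],[0,0,0]],[[0,0,0],[0,0,0]],[[0,0,0],[0,0,0]]], claw=1, force=45)

```text
t: 17.4
tool_pos: [0.5427, -0.1896, 0.0208]
tool_rot: [[0.001, 0.998, -0.064], [-0.0, -0.064, -0.998], [-1.0, 0.001, 0.0]]
force: [0.3, 0.3, 1.5]
width: 0.675
```

Call:
drive_tool(series=[[[0,0,6],[0,0,0]],[[0,0,15],[0,0,0]],[[0,0,30],[0,0,0]],[[0,0,50],[0,0,0]],[[0,0,75],[0,0,0]],[[0,0,105],[0,0,0]],[[0,0,135],[0,0,0]],[[0,0,160],[0,0,0]],[[0,0,172],[0,0,0]],[[0,0,174],[0,0,0]]])

```text
t: 18.4
tool_pos: [0.5429, -0.1899, 0.1965]
tool_rot: [[0.003, 0.998, -0.064], [-0.001, -0.064, -0.998], [-1.0, 0.003, 0.001]]
force: [0.1, -0.2, -5.7]
width: 0.678
```

```bash
python3 - <<'E'
from h import *
s=env.read_state();print(s['tool_pos'],s['force'],s['width'])
cv2.imwrite('pics/w12.png',capture('wrist')[:,:,::-1])
t=capture('top')[:,:,::-1];cv2.imwrite('pics/t12.png',t)
g=cv2.cvtColor(t,cv2.COLOR_BGR2GRAY)[200:290,150:250];m=(g>110).astype('uint8')
c=max(cv2.findContours(m,0,2)[0],key=cv2.contourArea);r=cv2.minAreaRect(c);print(r,ray('top',r[0][0]+150,r[0][1]+200,.012))
E
```

```text
[ 0.5428972  -0.18987306  0.19653511] [ 0.14715353 -0.20906864 -5.74253186] 0.6784857451265279
((49.0, 45.0), (46.0, 62.0), 90.0) [0.47326396 0.29675393 0.012     ]
```

View pics/w12.png

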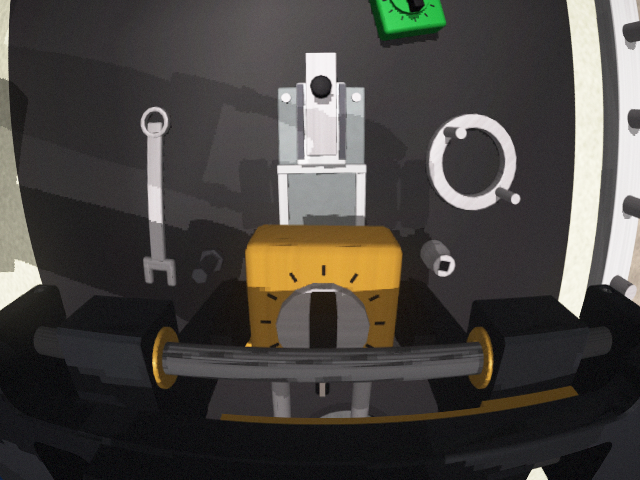

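View pics/t12.png

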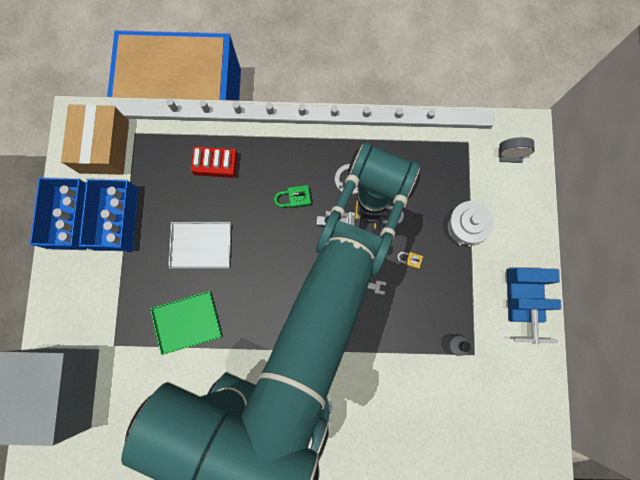

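Call:
drive_tool(series=[[[-2,15,0],[0,0,0]],[[-6,45,0],[0,0,0]],[[-12,85,0],[0,0,0]],[[-18,125,0],[0,0,0]],[[-24,165,0],[0,0,0]],[[-30,205,0],[0,0,0]],[[-36,245,0],[0,0,0]],[[-42,285,0],[0,0,0]],[[-48,325,0],[0,0,0]],[[-53,365,0],[0,0,0]],[[-58,400,0],[0,0,0]],[[-62,430,0],[0,0,0]]])

```text
t: 19.7
tool_pos: [0.4777, 0.2424, 0.1922]
tool_rot: [[-0.004, 0.998, -0.063], [-0.001, -0.063, -0.998], [-1.0, -0.004, 0.001]]
force: [0.4, -0.8, -5.8]
width: 0.673
```

Call:
drive_tool(series=[[[-3,22,0],[0,0,0]],[[-5,38,0],[0,0,0]],[[-7,48,0],[0,0,0]],[[-8,53,0],[0,0,0]],[[-8,55,0],[0,0,0]],[[-8,55,0],[0,0,0]],[[-8,55,0],[0,0,0]],[[-8,55,0],[0,0,0]]])

```text
t: 20.5
tool_pos: [0.4725, 0.2947, 0.1944]
tool_rot: [[0.0, 0.998, -0.065], [-0.0, -0.065, -0.998], [-1.0, 0.0, 0.0]]
force: [0.7, 0.6, -6.6]
width: 0.679
```

```bash
python3 - <<'E'
from h import *
s=env.read_state();print(s['tool_pos'],s['force'],s['width'],abs(s['qvel']).max())
np.save('s13.npy',np.column_stack([s['tool_rot'],s['tool_pos']]))
cv2.imwrite('pics/w13.png',capture('wrist')[:,:,::-1])
t=capture('side')[:,:,::-1];cv2.imwrite('pics/s13.png',cv2.resize(t[60:260,160:410],(750,600)))
E
```

```text
[0.47249383 0.29474593 0.1943988 ] [ 0.70854185  0.62117363 -6.62909409] 0.679159113187902 0.0018276088481555012
```

View pics/w13.png

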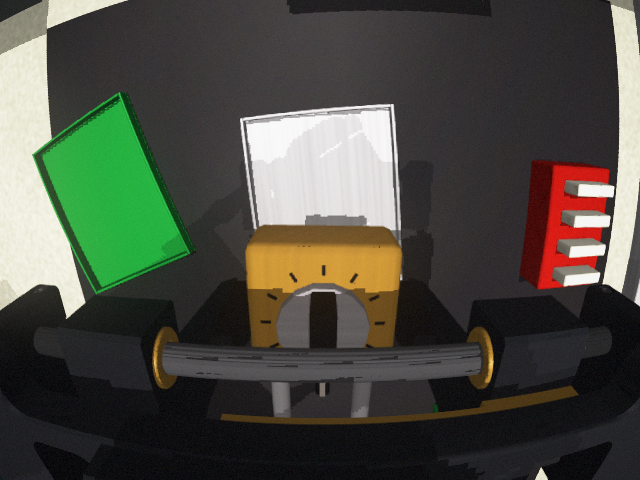

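View pics/s13.png

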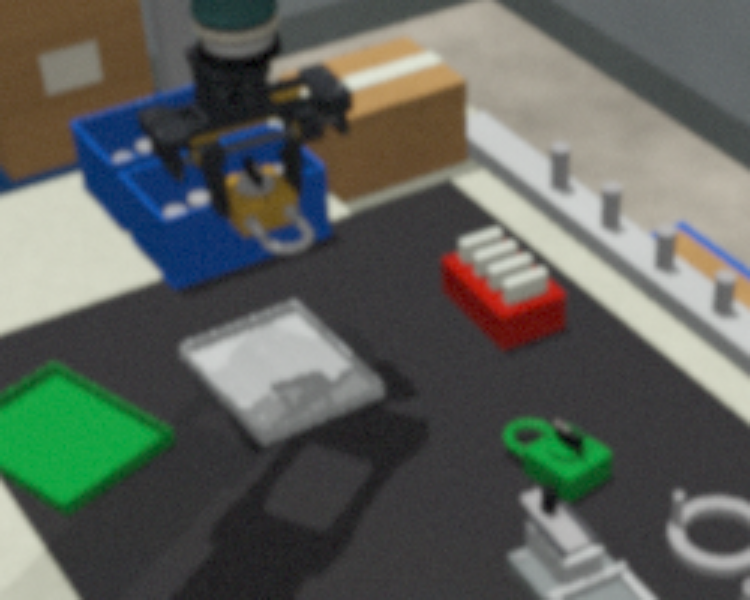

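```bash
python3 - <<'E'
from h import *
print(np.mean([ray('side',160+x/3,60+y/3,.016) for x,y in [(180,345),(297,303),(383,385),(265,438)]],0))
M=np.load('s13.npy');s=dict(tool_rot=M[:,:3],tool_pos=M[:,3])
a,b=wray(241,118,.016,s),wray(392,104,.016,s);print(a,b)
E
```

```text
[0.47457204 0.28800304 0.016     ]
[0.4049267 0.3820266 0.016    ] [0.54135027 0.3856007  0.016     ]
```

All three views put the tray centre within 7 mm of (0.473, 0.294). The lock hangs there, still and open, so I hand the job in.

```bash
python3 - <<'E'
from h import *
env.finish_job();s=env.read_state();print(s['t'],s['tool_pos'],s['width'])
E
```

```text
the job is handed in; nothing more can be done
the job is handed in; nothing more can be done
```

I carried out every step in the required order and handed the job in at about 20.6 s; no verdict was reported. I pulled the slide to its stop and turned the dial by 120° until the pointer faced the shackle. Then I pulled the shackle out and lifted the lock by its sides to hold it over the tray.

**Last checks:**
- **Position:** the lock's middle is at about (0.472, 0.295), within about 7 mm of the tray centre in all three views. Its height is about 0.21 m, worked out from how far I lifted it.
- **Grip:** the opening is 59–60 mm, about the lock's 60 mm width, with 45 N of grip set. The load is about 6.6 N and the arm was still.
- **Open state:** the dial pointer faced the shackle and the slide stayed back in the pictures. The shackle measured about 19 mm out before the lift and still looked out afterwards, but I did not measure it again.
- **Bystanders:** I saw no sign of any having moved, but did not measure their positions again at the end.

**Failure on the way:** my first grip on the knob missed. The fingertips turned out to be about 10 mm behind the reported TCP, where the description puts them 19 mm ahead. The side and wrist views agreed on this, so I allowed for it in every later grip.

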